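Choose the softest headrest pad

ROBOT

A 7-joint arm with a two-finger parallel gripper is mounted at the origin on the work surface. World frame = base frame: x ahead of the robot, y to its left, z up, the work surface at z = 0. Lengths are in m, angles in rad, forces in N, time in s.
With the tool pointing down it reaches from about 0.4 to 0.925 m from the base axis. Payload 5.6 kg.
Tool frame: the origin (TCP) lies on the front face of the gripper's body, between the roots of the fingers; the fingertips stand 73 mm ahead of it and the grasp point (between the pads) lies 54 mm ahead of it (arm.tip_extent is the distance from the TCP to the fingertips, in m); z points along the fingers, y is the direction in which the jaws open and shut (so a half turn about z gives the same grasp; the last joint's range is limited). The gripper opens to 85 mm and grips with 20 to 120 N. Pads are 22 mm wide; open, the fingers measure 114 mm over their backs; the gripper's body (76 mm by 85 mm) begins 54 mm behind the grasp point. The pads swing forward as they close: fully open they stand 13 mm farther back than shut.
Start: joints at [-1.348, 0.468, -0.012, 1.603, 0.006, 1.071, -0.056], TCP at [0.171, 0.627, 0.304] pointing down, gripper open.
Joint ranges: [-2.53, 2.53], [-0.31, 2.02], [-1.57, 1.55], [0.28, 2.44], [-1.29, 4.43], [0.15, 1.84], [-2.92, 2.92]. Speed limits (rad/s): [2.57, 2.57, 3.14, 3.14, 3.14, 3.14, 3.14].

INTERFACE

Orientations are given as a unit quaternion [w, x, y, z].
In Python, from station import arm, eyes gives the robot as it stands. Calls block until the motion is done:
- arm.reach(position, orientation): joint-space move of the TCP to a pose.
- arm.movel(position, max_speed=0.15, frame=None): straight line of the TCP; frame=None keeps the orientation; max_speed is the mean speed in m/s.
- arm.move_joints(angles): joint-space move.
- arm.grip(opening, force=None): finger opening in m; force is the grip in N (None keeps the last); returns when the fingers have stopped.
- arm.sleep(seconds).
- arm.inverse_kinematics(position, orientation): joint angles nearest the present ones, or None.
- arm.observe(): the state.
- eyes.grab_frame(name): name is "scene" or "side" or "wrist"; returns the picture (400x640x3 uint8, red, green, blue); there is no depth.
- eyes.get_calibration(name): a dict with "intrinsics" (3x3 intrinsics, pixels), "R" (3x3) and "t" (3): a world point X has camera coordinates R X + t. Camera axes: x right, y down, z forward; pixel columns grow to the right and rows downward; lengths in m; the calibration is good to about 2 mm. A picture is of the moment at which its call begins: read the wrist's pose just before it. get_calibration takes no time and is no camera call; for the wrist camera it gives the pose at the moment of the call.
A pose or a line that the arm cannot do raises arm.PlanningError and nothing moves.
- arm.sign_off(): hands the job in, once; it reports no verdict.
Trained networks look in the newest picture that a camera, given by its name, has taken for a name from the list of things; names that differ only in an ending like _2 or _b are one class to them, and where a whole thing is asked for, a point or a joint stands for the part that bears it (a point fixed in the world has none). Each returns a list of dicts, best first, with "conf" (0 to 1); they miss things now and then, are a little off and sometimes report something else, mostly with a low value. They report only what shows in the picture. A call takes as long as a camera call.
- eyes.regions_of(label, camera): "region" (400x640 bool, what is visible of it) and "bbox" ([left, top, right, bottom] in pixels, round what is visible of it).
- eyes.pinpoint(label, camera): "xy" ([column, row] in pixels: a listed point, or the origin of a listed thing).
The state is a dict: "time_s": time; "joints": joint angles; "qd": joint speeds; "joint_efforts": joint torques, N m; "tcp_pos": TCP position; "eef_rot": TCP orientation; "force": force on the tool from outside, world axes, zero at the start; "ft_torque": the same for the moment, N m; "finger_gap": finger opening in m.
Only numpy, scipy, OpenCV 4.12 (cv2) and the standard library are available. Lean on these libraries where they do the work, as an engineer would, in place of code of your own. Each camera call takes 0.05 s, during which the arm holds its last target.

TASK

Three look-alike sprung headrest pads for the make-up chair stand on the dressing table. With closed fingertips press each pad down by a good centimetre and let it come up again, going one by one from the robot's left to its right, to feel which is the softest; then push the white tag beside the softest pad all the way down to mark it for the client. Leave the other two tags up, do not lift or shift the bottles, jar and compact around, and finish with the hand clear of everything.

Things in the scene. Friction and masses are not known exactly. Their poses are not given: they have to be found in the camera images.
- pad_a (a joint): How far pad a is pressed down, m: 0 up, 0.018 bottomed. It slides straight down on a hidden spring: the force rises evenly with depth from nearly nothing (0 to 0.2 N), and it comes back up by itself. The three springs clearly differ (each at least 1.7 times as stiff as the next softer); the stiffest needs about 20 N to bottom. The pads look alike and are shuffled; the letter is only a label.
- pad_a_top (a point): Centre of pad a's flat top, moving with it: round grey cushion, 72 mm diameter, 20 mm thick, on a coil spring over a black cup, on a fixed 150 x 76 x 8 mm aluminium plate. Top 74 mm above the table at rest. Three such stands in a row: one at y about +0.24 (robot's left), one near 0, one about -0.24, each up to 20 mm off. z up, x towards its tag.
- tag_a (a joint): How far tag a is pushed down, m: 0 fully up, 0.015 fully down at its stop; starts at 0 to 0.002. It slides straight down against about 2.5 N of friction and stays where it is left; no spring.
- tag_a_top (a point): Centre of tag a's flat top, moving with it: white T-shaped plastic tag, top ledge 18 x 32 mm, in a black holder (26 x 42 mm, its top 40 mm above the table) on the same plate as pad a, 80 mm from the pad's centre on the side away from the robot. Top 62 mm above the table when up, 47 mm when fully down. z up, x points away from its pad.
- pad_b (a joint): How far pad b is pressed down, m: 0 up, 0.018 bottomed. It slides straight down on a hidden spring: the force rises evenly with depth from nearly nothing (0 to 0.2 N), and it comes back up by itself. The three springs clearly differ (each at least 1.7 times as stiff as the next softer); the stiffest needs about 20 N to bottom. The pads look alike and are shuffled; the letter is only a label.
- pad_b_top (a point): Centre of pad b's flat top, moving with it: round grey cushion, 72 mm diameter, 20 mm thick, on a coil spring over a black cup, on a fixed 150 x 76 x 8 mm aluminium plate. Top 74 mm above the table at rest. Three such stands in a row: one at y about +0.24 (robot's left), one near 0, one about -0.24, each up to 20 mm off. z up, x towards its tag.
- tag_b (a joint): How far tag b is pushed down, m: 0 fully up, 0.015 fully down at its stop; starts at 0 to 0.002. It slides straight down against about 2.5 N of friction and stays where it is left; no spring.
- tag_b_top (a point): Centre of tag b's flat top, moving with it: white T-shaped plastic tag, top ledge 18 x 32 mm, in a black holder (26 x 42 mm, its top 40 mm above the table) on the same plate as pad b, 80 mm from the pad's centre on the side away from the robot. Top 62 mm above the table when up, 47 mm when fully down. z up, x points away from its pad.
- pad_c (a joint): How far pad c is pressed down, m: 0 up, 0.018 bottomed. It slides straight down on a hidden spring: the force rises evenly with depth from nearly nothing (0 to 0.2 N), and it comes back up by itself. The three springs clearly differ (each at least 1.7 times as stiff as the next softer); the stiffest needs about 20 N to bottom. The pads look alike and are shuffled; the letter is only a label.
- pad_c_top (a point): Centre of pad c's flat top, moving with it: round grey cushion, 72 mm diameter, 20 mm thick, on a coil spring over a black cup, on a fixed 150 x 76 x 8 mm aluminium plate. Top 74 mm above the table at rest. Three such stands in a row: one at y about +0.24 (robot's left), one near 0, one about -0.24, each up to 20 mm off. z up, x towards its tag.
- tag_c (a joint): How far tag c is pushed down, m: 0 fully up, 0.015 fully down at its stop; starts at 0 to 0.002. It slides straight down against about 2.5 N of friction and stays where it is left; no spring.
- tag_c_top (a point): Centre of tag c's flat top, moving with it: white T-shaped plastic tag, top ledge 18 x 32 mm, in a black holder (26 x 42 mm, its top 40 mm above the table) on the same plate as pad c, 80 mm from the pad's centre on the side away from the robot. Top 62 mm above the table when up, 47 mm when fully down. z up, x points away from its pad.
- lotion: Bystander, loose, to be left alone: blue lotion bottle, 54 mm diameter, 110 mm tall; origin at the centre of its underside, z up.
- cream: Bystander, loose, to be left alone: white cream jar, 40 mm diameter, 45 mm tall; origin at the centre of its underside, z up.
- compact: Bystander, loose, to be left alone: black powder compact lying flat, 72 mm diameter, 16 mm tall; origin at the centre of its underside, z up.
- foundation: Bystander, loose, to be left alone: small foundation pot with black cap, 40 mm diameter, 85 mm tall; origin at the centre of its underside, z up.

How it is judged:
On the way, in this order (a step that is already met when the one before it is completed fails the run):
1. the left pad is pressed down by at least 8 mm (((world y of pad_a_top above 0.13 m and value of joint pad_a above 0.008 m) or (world y of pad_b_top above 0.13 m and value of joint pad_b above 0.008 m) or (world y of pad_c_top above 0.13 m and value of joint pad_c above 0.008 m))), for 0.1 s.
2. the middle pad is pressed down by at least 8 mm (((world y of pad_a_top between -0.13 and 0.13 m and value of joint pad_a above 0.008 m) or (world y of pad_b_top between -0.13 and 0.13 m and value of joint pad_b above 0.008 m) or (world y of pad_c_top between -0.13 and 0.13 m and value of joint pad_c above 0.008 m))), for 0.1 s.
3. the right pad is pressed down by at least 8 mm (((world y of pad_a_top below -0.13 m and value of joint pad_a above 0.008 m) or (world y of pad_b_top below -0.13 m and value of joint pad_b above 0.008 m) or (world y of pad_c_top below -0.13 m and value of joint pad_c above 0.008 m))), for 0.1 s.
4. the softest pad's tag is pushed down (((value of joint tag_a above 0.012 m and value of joint pad_a between 6e-05 and 0.003 m and value of joint each of tag_b, tag_c below 0.005 m) or (value of joint tag_b above 0.012 m and value of joint pad_b between 6e-05 and 0.003 m and value of joint each of tag_a, tag_c below 0.005 m) or (value of joint tag_c above 0.012 m and value of joint pad_c between 6e-05 and 0.003 m and value of joint each of tag_a, tag_b below 0.005 m))), for 0.2 s.
At the end, for the whole second after the job is handed in: The softest pad's tag is down by at least 12 of its 15 mm, the other two by less than 5 mm; all pads are back up (within 3 mm); bystanders upright, within 25 mm of their starts. (The rules know the softest by a 0.1 mm sag under its own weight, too small to measure.) (((value of joint tag_a above 0.012 m and value of joint pad_a between 6e-05 and 0.003 m and value of joint each of tag_b, tag_c below 0.005 m) or (value of joint tag_b above 0.012 m and value of joint pad_b between 6e-05 and 0.003 m and value of joint each of tag_a, tag_c below 0.005 m) or (value of joint tag_c above 0.012 m and value of joint pad_c between 6e-05 and 0.003 m and value of joint each of tag_a, tag_b below 0.005 m)) and value of joint each of pad_a, pad_b, pad_c below 0.003 m and distance of each of lotion, cream, compact, foundation from where it was at the start of the episode below 0.025 m and angle between each of lotion, cream, compact, foundation's own z axis and vertical below 0.2 rad); the robot touches nothing.
It fails at once if more than one tag is pushed down (value of joint each of tag_b, tag_c above 0.005 m or value of joint each of tag_a, tag_c above 0.005 m or value of joint each of tag_a, tag_b above 0.005 m).
It fails at once if a bystander is lifted, tipped or shifted by more than 25 mm (height (world z) of any of lotion, cream, compact, foundation above 0.012 m or distance of any of lotion, cream, compact, foundation from where it was at the start of the episode above 0.025 m or angle between any of lotion, cream, compact, foundation's own z axis and vertical above 0.35 rad).
It also fails if it takes over 48 s, if anything falls off the work surface, if the arm or the gripper's body presses on something with over 40 N, if the wrist force passes 120 N, or if a joint passes its speed limit or range.

## Working session

There is one attempt and no reset: what is moved stays moved. The work goes in short steps, each a Python script; the robot and the scene stay as the last script left them, time stands still between calls to the robot, and variables do not carry over. Pictures are saved under pics/ and viewed, and the job is handed in when it is done.

```bash
ls; mkdir -p pics
python3 - <<'E'
from station import arm, eyes
import cv2,numpy as np
s=arm.observe(); print({k:np.round(v,3) for k,v in s.items()}, arm.tip_extent)
for c in("scene","side"):
    im=eyes.grab_frame(c); cv2.imwrite(f"pics/{c}0.png",im[:,:,::-1])
    K=eyes.get_calibration(c); print(c,{k:np.round(v,3).tolist() for k,v in K.items()})
    for l in("pad_a_top","tag_a_top","lotion","cream","compact","foundation"):
        for d in eyes.pinpoint(l,c): print(l,np.round(d["xy"],1),round(d["conf"],2))
E
```

```text
pics
{'time_s': np.float64(0.0), 'joints': array([-1.348,  0.468, -0.012,  1.604,  0.006,  1.071, -0.056]), 'qd': array([-0.001,  0.001, -0.   ,  0.001, -0.   ,  0.   ,  0.001]), 'joint_efforts': array([ 0.0000e+00, -5.3237e+01,  2.1000e-02, -2.5130e+01,  1.1000e-02,
        8.0000e-03,  0.0000e+00]), 'tcp_pos': array([0.171, 0.627, 0.303]), 'eef_rot': array([-0.   ,  0.133,  0.991, -0.001]), 'force': array([ 0.17 , -0.372,  0.004]), 'ft_torque': array([-0.007, -0.014,  0.019]), 'finger_gap': np.float64(0.085)} 0.0726
scene {'intrinsics': [[385.407, 0.0, 321.489], [0.0, 385.407, 204.388], [0.0, 0.0, 1.0]], 'R': [[-0.877, 0.481, 0.002], [0.335, 0.613, -0.715], [-0.346, -0.626, -0.699]], 't': [0.456, -0.116, 1.134]}
pad_a_top [273.2 156.3] 0.76
tag_a_top [247.7 170. ] 0.47
lotion [270.2 141.6] 0.81
cream [293.4 197.8] 0.51
compact [453.2 351.4] 0.67
foundation [377.7 277.4] 0.73
foundation [319. 276.] 0.55
foundation [273.5 154.1] 0.34
side {'intrinsics': [[364.358, 0.0, 325.41], [0.0, 364.358, 205.76], [0.0, 0.0, 1.0]], 'R': [[-0.979, -0.202, 0.012], [-0.152, 0.695, -0.703], [0.133, -0.69, -0.711]], 't': [0.51, 0.124, 0.89]}
pad_a_top [334.4 147. ] 0.87
pad_a_top [362.1 134.2] 0.63
tag_a_top [305.2 150.2] 0.46
tag_a_top [336.3 148.7] 0.3
lotion [359.3 136.6] 0.94
cream [323.6 190.3] 0.77
compact [313.3 383.1] 0.91
compact [325.6 189.9] 0.52
foundation [289.3 253.4] 0.72
```

View pics/scene0.png

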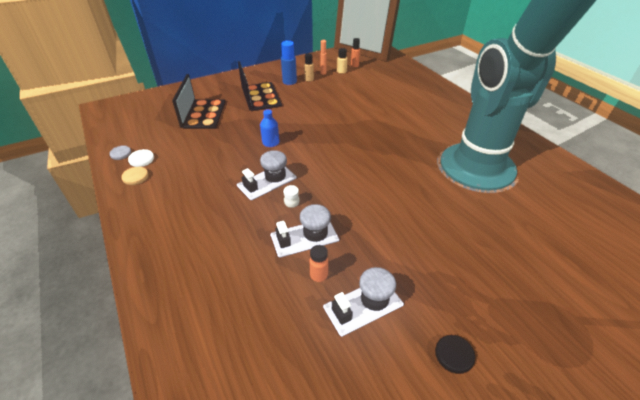

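View pics/side0.png

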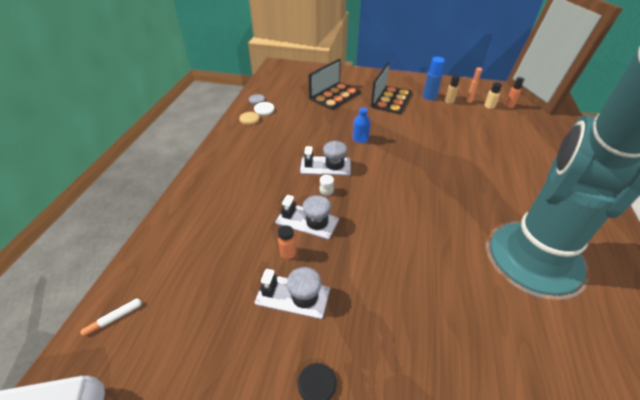

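```bash
cat > h.py <<'E'
from station import arm, eyes
import cv2,numpy as np
def bp(c,uv,z,K=None):
    K=K or eyes.get_calibration(c); R=np.array(K["R"]);t=np.array(K["t"])
    d=R.T@np.linalg.inv(K["intrinsics"])@np.array([uv[0],uv[1],1.]); o=-R.T@t
    return o+d*(z-o[2])/d[2]
def proj(c,X,K=None):
    K=K or eyes.get_calibration(c); p=np.array(K["intrinsics"])@(np.array(K["R"])@np.array(X)+K["t"]); return p[:2]/p[2]
E
python3 - <<'E'
from h import *
P={"scene":[(377,283),(315,216),(273,159)],"side":[(304,283),(317,208),(334,150)]}
T={"scene":[(342,302),(283,228),(249,175)],"side":[(268,276),(289,202),(308,150)]}
for c in P:
    for p in P[c]: print(c,"pad",bp(c,p,.074).round(3))
    for p in T[c]: print(c,"tag",bp(c,p,.062).round(3))
print("lot",bp("scene",(270,141.6),0),bp("side",(359.3,136.6),0))
print("cream",bp("scene",(293.4,204),0),bp("side",(326,192),0))
print("fou",bp("scene",(319,276),0),bp("side",(289.3,253.4),0))
print("com",bp("scene",(453,351),0),bp("side",(313,383),0))
for c,b in(("scene",(210,120,430,340)),("side",(230,120,360,320))):
    im=cv2.imread(f"pics/{c}0.png")[b[1]:b[3],b[0]:b[2]]
    cv2.imwrite(f"pics/{c}0z.png",cv2.resize(im,None,fx=2.7,fy=2.7,interpolation=2))
E
```

```text
scene pad [0.527 0.237 0.074]
scene pad [0.548 0.019 0.074]
scene pad [ 0.547 -0.222  0.074]
scene tag [0.604 0.234 0.062]
scene tag [0.624 0.007 0.062]
scene tag [ 0.623 -0.204  0.062]
side pad [0.518 0.236 0.074]
side pad [0.539 0.022 0.074]
side pad [ 0.542 -0.219  0.074]
side tag [0.599 0.228 0.062]
side tag [0.615 0.005 0.062]
side tag [ 0.62  -0.218  0.062]
lot [ 0.48597804 -0.40005932  0.        ] [ 0.48832203 -0.41051722  0.        ]
cream [ 0.54410136 -0.11021399  0.        ] [ 0.54362452 -0.11661009  0.        ]
fou [ 5.93788245e-01  1.22532392e-01 -1.11022302e-16] [0.58706721 0.11677217 0.        ]
com [0.45252905 0.39465953 0.        ] [0.46293085 0.39713385 0.        ]
```

View pics/scene0z.png

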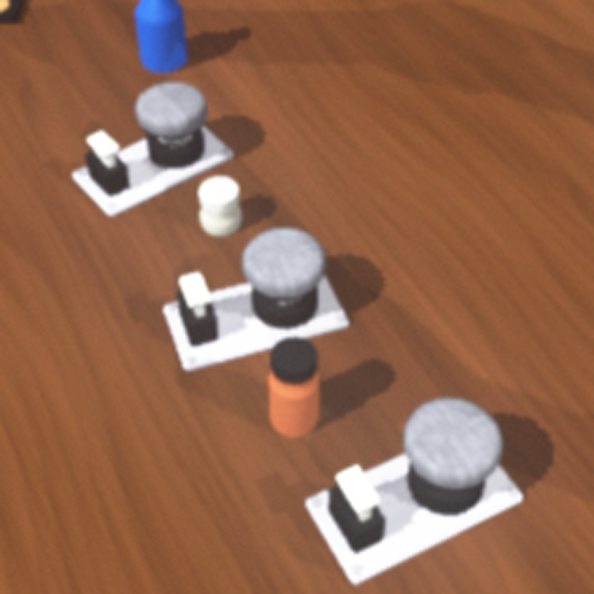

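View pics/side0z.png

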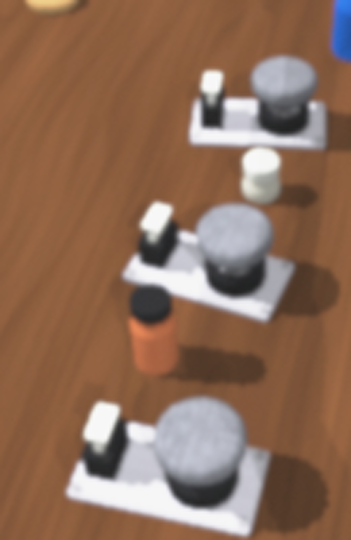

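Run:
```python
from h import *
arm.grip(0.0); print(arm.tip_extent)
qd=[0,0,1,0]
for q in ([0,0,1,0],[0,1,0,0]):
    print(q,[np.round(arm.inverse_kinematics([*p,.22],q),2) for p in((.523,.237),(.545,-.22),(.622,-.21))])
arm.reach([.55,.237,.22],qd)
K=eyes.get_calibration("wrist"); im=eyes.grab_frame("wrist"); cv2.imwrite("pics/w0.png",im[:,:,::-1])
print({k:np.round(v,3).tolist() for k,v in K.items()})
for l,z in(("pad_a_top",.074),("tag_a_top",.062)):
    for d in eyes.pinpoint(l,"wrist"): print(l,d["xy"],d["conf"],bp("wrist",d["xy"],z,K).round(4))
s=arm.observe();print(s["time_s"],s["tcp_pos"],s["force"],s["finger_gap"],arm.tip_extent)
```

```text
0.0726
[0, 0, 1, 0] [array([-0.6 ,  0.44,  0.15,  1.87, -0.09,  0.84,  1.16]), array([-0.2 ,  0.54,  0.7 ,  1.86, -0.43,  0.9 ,  2.28]), array([-0.13,  0.62,  0.58,  1.68, -0.4 ,  0.96,  2.16])]
[0, 1, 0, 0] [array([-0.99,  0.5 ,  0.67,  1.9 , -0.4 ,  0.88, -1.7 ]), array([-0.39,  0.66,  1.01,  1.88, -0.67,  0.99, -0.66]), array([-0.43,  0.84,  1.12,  1.7 , -0.83,  1.15, -0.65])]
{'intrinsics': [[298.874, 0.0, 323.146], [0.0, 298.874, 200.644], [0.0, 0.0, 1.0]], 'R': [[-0.002, 1.0, 0.001], [0.949, 0.002, 0.316], [0.316, 0.002, -0.949]], 't': [-0.237, -0.535, 0.126]}
3.6 [0.54962734 0.23811767 0.22008512] [ 0.15356803 -0.60035677 -0.51411802] 1.3132118306381572e-05 0.0726
```

View pics/w0.png

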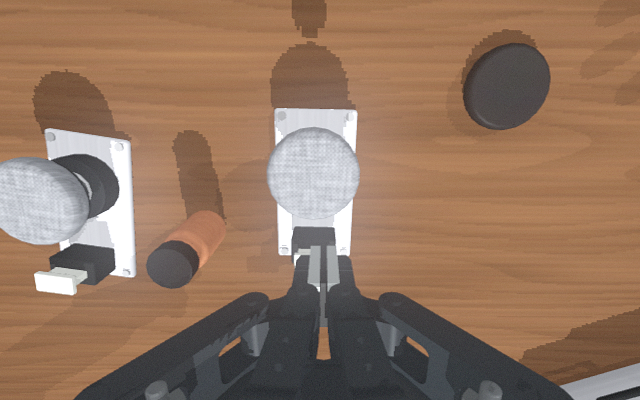

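```bash
cat >> h.py <<'E'
Q=[0,0,1,0]
def press(x,y,depths):
    f0=np.array(arm.observe()["force"])
    for d in depths:
        arm.movel([x,y,.0726+.074-d],max_speed=.05 if d>0 else .1)
        arm.sleep(.35)
        F=[]
        for _ in range(4):
            s=arm.observe(); F.append(s["force"]); arm.sleep(.03)
        print("cmd",d,"act",round(.0726+.074-s["tcp_pos"][2],4),"dF",(np.mean(F,0)-f0).round(2),"t",s["time_s"])
    arm.movel([x,y,.0726+.074+.035],max_speed=.12)
E
python3 - <<'E'
from h import *
# wrist pixel estimate using the pose of that picture
R=[[-.002,1,.001],[.949,.002,.316],[.316,.002,-.949]];K={"intrinsics":[[298.874,0,323.146],[0,298.874,200.644],[0,0,1]],"R":R,"t":[-.237,-.535,.126]}
p=bp("wrist",(314,173),.074,K); print(p, bp("wrist",(40,207),.074,K),bp("wrist",(58,276),.062,K))
x,y=p[:2]
assert abs(x-.523)<.015 and abs(y-.237)<.015
arm.movel([x,y,.19]); arm.sleep(.2)
press(x,y,[0.006,.0125])
print(arm.observe()["force"])
E
```

```text
[0.51756688 0.23149515 0.074     ] [0.54444024 0.02246722 0.074     ] [0.61265167 0.00718437 0.062     ]
cmd 0.006 act 0.0059 dF [-1.35 -0.36  1.74] t 5.8417
cmd 0.0125 act 0.0122 dF [2.4  1.03 3.51] t 6.6083
[-0.21874457  0.59400548  0.43728553]
```

Run:
```python
from h import *
arm.movel([.542,.022,.19],max_speed=.2); arm.sleep(.2)
press(.542,.022,[0.006,.0125])
arm.movel([.58,-.1,.22],max_speed=.2)
K=eyes.get_calibration("wrist"); im=eyes.grab_frame("wrist"); cv2.imwrite("pics/w1.png",im[:,:,::-1])
arm.movel([.543,-.22,.19],max_speed=.2); arm.sleep(.2)
press(.543,-.22,[0.006,.0125])
s=arm.observe();print(s["force"],s["time_s"])
```

```text
cmd 0.006 act 0.0056 dF [-3.5  -0.23  6.64] t 10.1917
cmd 0.0125 act 0.0113 dF [-5.42  0.   12.46] t 10.9583
cmd 0.006 act 0.006 dF [-2.58  0.35  3.42] t 14.9917
cmd 0.0125 act 0.0119 dF [-2.64  0.36  7.37] t 15.7583
[ 0.22383875  0.18210954 -0.29176648] 16.3417
```

Run:
```python
from h import *
arm.movel([.56,0,.24],max_speed=.25)
arm.movel([.68,.235,.24],max_speed=.25); arm.sleep(.3)
K=eyes.get_calibration("wrist"); im=eyes.grab_frame("wrist"); cv2.imwrite("pics/w2.png",im[:,:,::-1])
for l,z in(("pad_a_top",.074),("tag_a_top",.062)):
    for d in eyes.pinpoint(l,"wrist"): print(l,d["xy"],d["conf"],bp("wrist",d["xy"],z,K).round(4))
import json;json.dump({k:np.array(v).tolist() for k,v in K.items()},open("k2.json","w"))
s=arm.observe();print(s["time_s"],s["tcp_pos"])
```

```text
19.0667 [0.68000662 0.23476123 0.24015539]
```

View pics/w2.png

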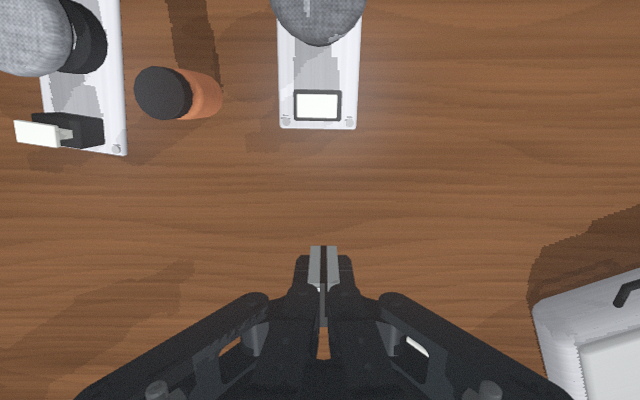

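The tag beside the left pad is at about (317,106), with its pad above it at (318,8). The fingers are well clear of both.

Run:
```python
from h import *
import json
K=json.load(open("k2.json"))
p=bp("wrist",(317,106),.062,K); print(p)
assert abs(p[0]-.600)<.012 and abs(p[1]-.231)<.012
x,y=p[:2]
arm.movel([x,y,.165],max_speed=.15); arm.sleep(.2)
f0=np.array(arm.observe()["force"])
for z in(.060,.054,.049,.0465,.046):
    arm.movel([x,y,.0726+z],max_speed=.04); arm.sleep(.15)
    s=arm.observe(); f=np.array(s["force"])-f0; print(z,s["tcp_pos"][2]-.0726,f.round(2))
    if f[2]>15: break
arm.movel([x,y,.2],max_speed=.12)
arm.movel([.68,.235,.28],max_speed=.25); arm.sleep(.3)
for c in("scene","side","wrist"): cv2.imwrite(f"pics/{c}3.png",eyes.grab_frame(c)[:,:,::-1])
print(arm.observe()["time_s"])
a=[cv2.imread(f"pics/{c}3.png") for c in("side","wrist")]
cv2.imwrite("pics/c3.png",np.vstack([cv2.resize(a[0][120:320,200:440],(480,300),interpolation=2)[:, :],cv2.resize(a[1],(480,300))]))
```

```text
[0.60173837 0.2291621  0.062     ]
0.06 0.06026820454368126 [-0.73 -0.99 -0.02]
0.054 0.05379039217991044 [-1.04 -1.14 -1.23]
0.049 0.048792075477999824 [-0.8   0.15 -0.68]
0.0465 0.04708962772254008 [-2.44 -0.51  4.59]
0.046 0.046971427528691975 [-3.27 -1.99  7.74]
24.8
```

View pics/c3.png

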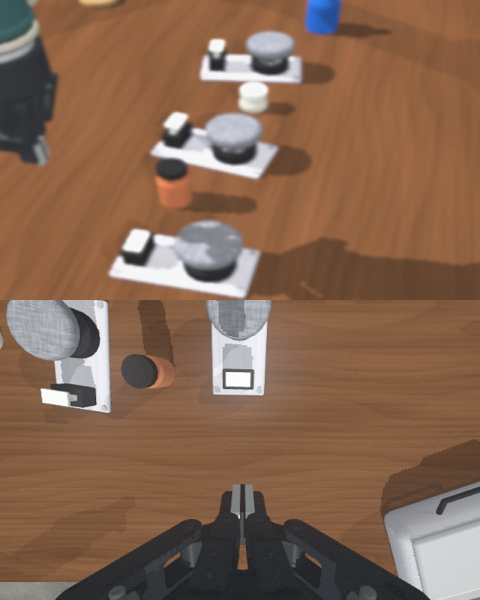

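View pics/scene3.png

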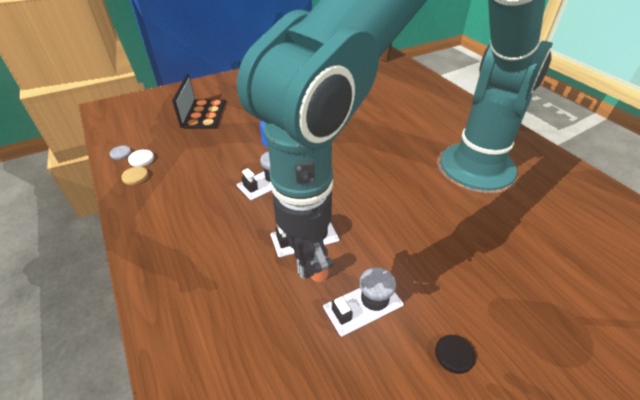

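The left tag now sits low in its holder, and contact hit a hard stop at 47 mm. The other two tags are up, the bystanders haven't moved, and the hand is clear.

Run:
```python
from h import *
print(arm.observe()["force"]); arm.sign_off()
```

```text
[0.15183063 0.60091984 0.16885784]
the job is handed in; nothing more can be done
```

I pressed the three pads from left to right, found the left one softest, pushed its tag down to the stop, and handed the job in. No verdict was reported.

| Pad | Depth reached | Force at that depth |
|---|---|---|
| Left | 12.2 mm | 3.5 N |
| Middle | 11.3 mm | 12.5 N |
| Right | 11.9 mm | 7.4 N |

- **Tag:** the force rose at a fingertip height of 47.0 mm, which matches the tag's fully-down position. I did not see the expected 2.5 N of friction on the way down: readings there were within noise, about -1 N. The pictures confirm the tag is down.
- **Last pictures:** the other two tags are up, the pads are back up and the bystanders I could see look unmoved. The arm partly hid some of them in the scene view, and I judged this by eye without measuring.
- **At hand-in:** the hand was open to the air about 0.2 m above the table. The force reading was about 0.6 N, which is the sensor's usual noise. The clock stood at about 25 s of the 48 s allowed.
- **Disagreements:** the fixed cameras and the wrist camera differed by about 5 mm on the left pad's position. I used the wrist camera for the left pad and for the tag. The detection networks found nothing in the wrist pictures, so I read those positions by eye.

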